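Clear the angle table and hold its plate at the set pointer

ROBOT

A 6-joint arm with a two-finger parallel gripper is mounted at the origin on a cart in front of the work surface, level with it; the furniture and walls round the work are solid. World frame = base frame: x ahead of the robot, y to its left, z up, the work surface at z = 0. Lengths are in m, angles in rad, forces in N, time in s.
With the tool pointing down it reaches from about 0.275 to 0.75 m from the base axis. Payload 10.2 kg.
Tool frame: the origin (TCP) lies midway between the tips of the shut fingers; the grasp point (between the pads) lies 19 mm behind it; z points along the fingers, y is the direction in which the jaws open and shut (so a half turn about z gives the same grasp; the last joint's range is limited). The gripper opens to 85 mm and grips with 20 to 120 N. Pads are 22 mm wide; open, the fingers measure 114 mm over their backs; the gripper's body (76 mm by 85 mm) begins 54 mm behind the grasp point. The pads swing forward as they close: fully open they stand 13 mm farther back than shut.
Start: joints at [1.031, 0.313, 1.498, -0, 1.331, -0.223], TCP at [0.164, 0.499, 0.231] pointing down, gripper open.
Joint ranges: [-2.94, 2.94], [-0.97, 2.17], [0.19, 2.56], [-1.23, 4.37], [0.02, 3.11], [-2.88, 2.88]. Speed limits (rad/s): [2.39, 2.39, 3.01, 3.14, 3.14, 3.14].

INTERFACE

Orientations are given as a unit quaternion [x, y, z, w].
In Python, from workcell import read_state, read_camera, job_done gives the robot as it stands.
- The arm moves only by the shell command python3 -m crank 'ROWS' [FORCE]. ROWS is JSON, one flat list of numbers, 5 for each row, row after row: the opening, from 0 (shut) to 1 (fully open), then the shift along the tool's x, y, z in cm, then the turn about the tool's z in degrees. In form: [fingers, tx, ty, tz, turn, fingers, tx, ty, tz, turn, ...]. A call has 1 to 10 rows; each row is the pose to reach, as a shift and turn from the pose measured when the call began, along the tool's axes at that moment; what a row does not reach only later rows make up. A row lasts 1/8 s, in which the tool goes at most 62.5 mm and 10.7 degrees, less where a joint would pass 70% of its speed; a pose out of reach is approached as far as the arm can. A call with a gripper value outside its range is refused whole. The fingers move at their own pace and stop on an object; FORCE is the grip in N (left out, the last holds). Time passes only in rows, so rows that repeat a pose let the fingers close. It gives the time, the measured TCP pose, the force and the opening at its end, in the units of the state.
- read_state(): the state, without advancing time (a new reading comes with each control period).
- read_camera(name): name is "side" or "top" or "wrist"; returns a dict with "image" (384x512x3 uint8, red, green, blue), "vertical_fov" (degrees; the focal length in pixels is half the picture's height over the tangent of half this angle, whatever the lens; pixels are square), "cx", "cy" (the principal point, pixels), "distortion" ([k1, k2, p1, p2, k3] as OpenCV has them; the pictures are not rectified), "eye" and "rotation" of the camera in the world. Camera axes: x right, y up, looking along -z (the intrinsics and any distortion apply to the point x, -y, -z); pixel columns grow to the right and rows downward; lengths in m; the calibration is good to about 2 mm. A picture is of the moment at which its call begins. There is no depth.
- job_done(): hands the job in, once; it reports no verdict.
The state is a dict: "time": time; "q": joint angles; "qd": joint speeds; "joint_torque": joint torques, N m; "ee_pos": TCP position; "orientation": TCP orientation; "ft_force": force on the tool from outside, world axes, zero at the start; "torque": the same for the moment, N m; "grip_width": opening from 0.0 (shut) to 1.0 (fully open).
Only numpy, scipy, OpenCV 4.12 (cv2) and the standard library are available. Lean on these libraries where they do the work, as an engineer would, in place of code of your own. Each camera call takes 0.05 s, during which the arm holds its last target. There are 200 camera calls.

TASK

The plate of this tilting angle table is to be clamped at the angle marked by the red set pointer on its quadrant. Lift the steel pot of rings off the plate by its arched handle, keep it upright and stand it wholly on the cork mat, rings still inside; then swing the plate up by its black front handle until the yellow index is level with the red pointer, and finish while holding the plate still there by that handle, so that a colleague can tighten the clamp knob. Do not let the plate drop, shift the pointer or disturb the things round about.

Things in the scene. Friction and masses are not known exactly. Their poses are not given: they have to be found in the camera images.
- tilt_table: Tilting angle table, fixed: dark steel base 225 x 200 mm, aluminium plate hinged along its far edge, upright quadrant at its right (-y) side, 85 to 111 mm off the middle with pointer and clamp knob, at most 165 mm high. Origin: on the bench under the middle of the plate; +x from front handle to hinge, z up. Plate flat: top 170 x 150 mm (two 8 mm slots along x), 62 mm above the bench, x = -85 to +85 mm.
- plate_hinge (a point): Middle of the hinge axis, 100 mm along the table's +x from its origin and 55 mm above the bench; the hinge axis runs along the table's y.
- plate_angle (a joint): Angle of the plate, rad: 0 lying flat on its rests (as it starts), growing as the front handle is swung up, stop at 0.9. The hinge is nearly free (0.01 N m): the plate, about 1 kg (0.7 to 1.4 times that), falls back when let go; holding it takes about 3 to 7 N at the handle.
- lift_handle (a point): Centre of the black round bar in front of the plate, 13 mm in diameter, 104 mm long, between two 10 mm steel arms. y along the bar, x towards the hinge, z across the plate. 235 mm from the hinge axis and level with it (55 mm above the bench) when flat; 50 mm from the plate's front edge, nothing under it. It turns easily about its length between the fingers.
- plate: The hinged aluminium plate with its handle, index and black clamp knob. Origin: middle of the hinge axis; x along the plate, away from the handle.
- plate_index (a point): Tip of the yellow index on the plate's right edge, 160 mm from the hinge axis, in the line from hinge axis to bar; x axis along the plate to the hinge.
- pointer (a joint): Angle at which the red set pointer is fixed on the quadrant (graduated every 5 degrees), rad, same zero and sense as plate_angle: index and pointer meet when both are equal. Differs from job to job, 0.30 to 0.60. Held by a thumbscrew (friction 1.2 N m): not to be moved.
- pointer_tip (a point): Tip of the red set pointer clipped over the quadrant's rim (12 mm high body, 3 mm thick tip), 160 mm from the hinge axis, 88 mm to the right of the table's middle; x axis points to the hinge axis, parallel to that of plate_index when they meet (the tips are then side by side, 9 mm apart).
- pot: Small stainless steel pot, 72 mm in diameter at the rim, 50 mm high, open, with a fixed arched handle along its x axis that rises to 112 mm; stands on the plate at the start, 0.23 kg. Origin: centre of its underside, z up.
- pot_grip (a point): Centre of the black grip on top of the pot's arch, 105 mm above its underside: 46 mm long along the pot's x, 12 mm thick (along y), 14 mm high.
- ring0: Brass ring blank, 23 mm in diameter, 5 mm high, 12 g, lying loose in the pot. Origin: centre of its underside.
- ring1: Second brass ring blank, like the first.
- cork_mat: Round cork mat, fixed to the bench, 124 mm in diameter, 6 mm thick, left or right of the table. Origin: centre of its underside (on the bench).
- masking_tape_roll: Bystander: roll of masking tape, 98 mm across, 25 mm high, loose, on the side where the mat is not. Origin: centre of its underside.
- melting_dish: Bystander: burnt melting dish, 68 mm across, 36 mm high, loose, behind on the right. Origin: centre of its underside.
- polish_pot_red: Bystander: pot of polish with a red lid, 58 mm across, 50 mm high, loose, behind on the left. Origin: centre of its underside.
Things that resemble listed ones, but are neither listed nor needed, are in the scene too. What is shaped like the pot but purple is not meant.

How it is judged:
By the outcome, as a careful person would: the job done as asked, in the order asked, and still so for the second after the job is handed in, while the arm keeps its last pose, push and grip.
It also fails if it takes over 53 s, if anything falls off the work surface, if the arm or the gripper's body presses on something with over 40 N, if the wrist force passes 120 N, or if a joint passes its speed limit or range.

## Working session

There is one attempt and no reset: what is moved stays moved. The work goes in short steps, Python scripts to look and compute and a shell command to move; the robot and the scene stay as the last step left them, time stands still between calls to the robot, and variables do not carry over. Pictures are saved under pics/ and viewed, about 8 in all and at most 12, crops included, and the job is handed in when it is done.

```bash
mkdir -p pics; ls; cat > h.py <<'E'
import numpy as np, cv2, json
from scipy.spatial.transform import Rotation as R
from workcell import read_state, read_camera
def cam(n,save=None):
    c=read_camera(n)
    if save: cv2.imwrite('pics/'+save+'.png',cv2.cvtColor(c['image'],cv2.COLOR_RGB2BGR))
    c['rotation']=np.array(c['rotation']); c['eye']=np.array(c['eye'])
    h,w=c['image'].shape[:2]; f=h/2/np.tan(np.radians(c['vertical_fov'])/2)
    c['K']=np.array([[f,0,c['cx']],[0,f,c['cy']],[0,0,1.]]); c['D']=np.array(c['distortion'],float); return c
def rot(c):
    r=c['rotation']; return r if r.shape==(3,3) else R.from_quat(r).as_matrix()
def ray(c,px):
    p=cv2.undistortPoints(np.array(px,float).reshape(-1,1,2),c['K'],c['D'])[:,0]
    d=np.c_[p[:,0],-p[:,1],-np.ones(len(p))]@rot(c).T
    return d
def onz(c,px,z):
    d=ray(c,px); e=c['eye']; return e+d*((z-e[2])/d[:,2])[:,None]
def onplane(c,px,p0,n):
    d=ray(c,px); e=c['eye']; return e+d*(((p0-e)@n)/(d@n))[:,None]
def proj(c,P):
    q=(np.atleast_2d(P)-c['eye'])@rot(c); q=q*[1,-1,-1]
    return cv2.projectPoints(q.reshape(-1,1,3),np.zeros(3),np.zeros(3),c['K'],c['D'])[0][:,0]
def tri(c1,p1,c2,p2):
    d1=ray(c1,[p1])[0];d2=ray(c2,[p2])[0]
    s=np.linalg.lstsq(np.c_[d1,-d2],c2['eye']-c1['eye'],rcond=None)[0]
    a=c1['eye']+s[0]*d1;b=c2['eye']+s[1]*d2
    return (a+b)/2,np.linalg.norm(a-b)
def shift(target): # world TCP target -> tool shift cm
    s=read_state(); return R.from_quat(s['orientation']).inv().apply(np.array(target)-s['ee_pos'])*100
E
python3 - <<'E'
from h import *
for n in ('top','side'):
    c=cam(n,n+'0'); print(n,c['eye'],c['vertical_fov'],c['distortion'],c['rotation'].tolist())
s=read_state(); print(s)
E
```

```text
pics
top [ 0.46771634 -0.00367212  0.97327202] 57.66388433487607 [-0.0815267  0.         0.         0.         0.       ] [-0.06918735599297046, 0.04350391224257694, 0.7062774323235486, -0.7032017548191609]
side [ 0.65012847 -0.64497413  1.24369542] 45.703189615504485 [0.0402053 0.        0.        0.        0.       ] [0.2623510833666102, 0.0092174790447431, 0.02961746610359169, 0.964473821748433]
{'time': 0.1, 'q': array([ 1.03058665e+00,  3.13407693e-01,  1.49832603e+00,  1.65107476e-05,
        1.33098561e+00, -2.23391408e-01]), 'qd': array([ 0.00036003, -0.00211843, -0.00087038, -0.00092146,  0.00316856,
       -0.00073715]), 'joint_torque': array([ 3.15979414e-03, -4.12893963e+01, -2.60142267e+01, -1.47546830e-04,
        3.02021297e-03, -2.03579293e-05]), 'ee_pos': array([0.16345264, 0.49868429, 0.23079852]), 'orientation': array([ 1.57749374e-01,  9.87479021e-01, -5.19789945e-04, -2.17336862e-04]), 'ft_force': array([ 0.37035544,  0.4063587 , -0.20466064]), 'torque': array([-0.03639085, -0.00906085, -0.01054347]), 'grip_width': 1.0008215122440676}
```

View pics/top0.png

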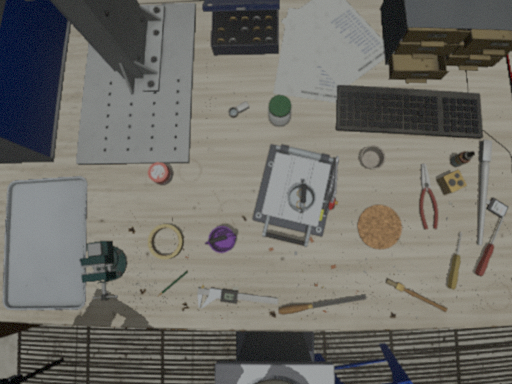

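View pics/side0.png

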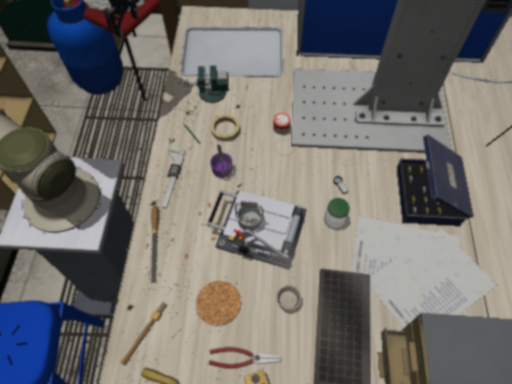

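The top view shows the table near (297,190), its bar near (288,238), the pot at (301,197) and the mat at (380,227). The purple decoy is at (222,238). Next I'll zoom in on the table in both views.

```bash
python3 - <<'E'
import cv2,numpy as np
t=cv2.imread('pics/top0.png')[140:250,245:345]; s=cv2.imread('pics/side0.png')[185:275,200:315]
a=cv2.resize(t,None,fx=4,fy=4,interpolation=3); b=cv2.resize(s,None,fx=3.4,fy=3.4,interpolation=3)
im=np.zeros((440,800,3),np.uint8); im[:440,:400]=a; im[:b.shape[0],400:400+b.shape[1]]=b[:,:400]
cv2.imwrite('pics/z1.png',im)
E
```

```text
(no output)
```

View pics/z1.png

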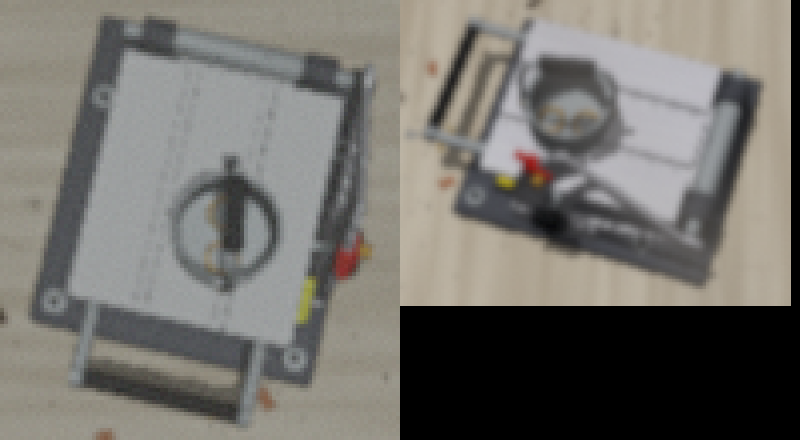

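```bash
python3 - <<'E'
from h import *
c=cam('top'); s=cam('side')
T=lambda l:[(245+u/4-.4,140+v/4-.4) for u,v in l]
P=onz(c,T([(122,52),(340,97),(68,295),(296,342)]),.062)
print('plate',P, 'sizes',[np.linalg.norm(P[i]-P[j]) for i,j in((0,1),(2,3),(0,2),(1,3))])
B=onz(c,T([(82,374),(240,412)]),.058);print('bar',B,np.linalg.norm(B[0]-B[1]))
o=P.mean(0)[:2]; ex=(P[0]+P[1]-P[2]-P[3])[:2]; ex/=np.linalg.norm(ex); ey=np.array([-ex[1],ex[0]])
print('origin',o,'yaw',np.degrees(np.arctan2(ex[1],ex[0])),'bar exp',o-.135*ex, 'meas',B.mean(0))
print('yaw from bar',np.degrees(np.arctan2(*(B[0]-B[1])[[1,0]]))-90)
G=onz(c,T([(232,175),(233,250)]),.172);print('grip',G,G.mean(0),np.linalg.norm(G[0]-G[1]),np.degrees(np.arctan2(*(G[0]-G[1])[[1,0]])))
# mat
hsv=cv2.cvtColor(c['image'],cv2.COLOR_RGB2HSV); print(hsv[227,380])
m=((hsv[...,0]<16)&(hsv[...,1]>90)).astype(np.uint8); m[:195]=0;m[255:]=0;m[:,:350]=0;m[:,405:]=0
m=cv2.morphologyEx(m,2,np.ones((3,3)));cn=max(cv2.findContours(m,0,1)[0],key=cv2.contourArea)
(x,y),r=cv2.minEnclosingCircle(cn); M=onz(c,[(x,y),(x+r,y)],.006);print('mat',x,y,r,M,np.linalg.norm(M[0]-M[1]))
# pointer red in both
for n,k,box in (('t',c,(190,215,320,345)),('s',s,(215,245,228,250))):
    h=cv2.cvtColor(k['image'],cv2.COLOR_RGB2HSV); a,b,x0,x1=box
    w=h[a:b,x0:x1]
    for nm,mm in(('red',((w[...,0]<6)|(w[...,0]>172))&(w[...,1]>140)),('yel',(w[...,0]>24)&(w[...,0]<36)&(w[...,1]>130))):
        yy,xx=np.nonzero(mm); print(n,nm,len(yy),xx.mean()+x0,yy.mean()+a,xx.min()+x0,xx.max()+x0,yy.min()+a,yy.max()+a)
E
```

```text
plate [[ 0.71358511 -0.00611602  0.062     ]
 [ 0.68125741 -0.15134104  0.062     ]
 [ 0.54997622  0.03046428  0.062     ]
 [ 0.51854144 -0.11763414  0.062     ]] sizes [np.float64(0.14877965587110545), np.float64(0.15139778020850675), np.float64(0.16764840694140448), np.float64(0.16617052464120935)]
bar [[ 0.4986205   0.02154252  0.058     ]
 [ 0.47369256 -0.08082406  0.058     ]] 0.10535804566570103
origin [ 0.61584005 -0.06115673] yaw -12.155251168326394 bar exp [ 0.48386666 -0.03273095] meas [ 0.48615653 -0.02964077  0.058     ]
yaw from bar -13.68608225181795
grip [[ 0.60947932 -0.0692236   0.172     ]
 [ 0.56554795 -0.0689337   0.172     ]] [ 0.58751364 -0.06907865  0.172     ] 0.043932325972549285 -0.3780792017248899
[ 16 106 135]Traceback (most recent call last):
  File "<stdin>", line 14, in <module>
ValueError: max() iterable argument is empty
```

```bash
python3 - <<'E'
from h import *
c=cam('top'); s=cam('side')
hsv=cv2.cvtColor(c['image'],cv2.COLOR_RGB2HSV)
m=((hsv[...,0]<24)&(hsv[...,1]>85)).astype(np.uint8); m[:195]=0;m[255:]=0;m[:,:350]=0;m[:,410:]=0
m=cv2.morphologyEx(m,2,np.ones((5,5)));cn=max(cv2.findContours(m,0,1)[0],key=cv2.contourArea)
(x,y),r=cv2.minEnclosingCircle(cn); M=onz(c,[(x,y),(x+r,y)],.006);print('mat',x,y,r,M,np.linalg.norm(M[0]-M[1]))
for n,k,box in (('t',c,(190,225,315,345)),('s',s,(225,245,226,250))):
    h=cv2.cvtColor(k['image'],cv2.COLOR_RGB2HSV); a,b,x0,x1=box
    w=h[a:b,x0:x1]
    for nm,mm in(('red',((w[...,0]<6)|(w[...,0]>172))&(w[...,1]>140)),('yel',(w[...,0]>22)&(w[...,0]<36)&(w[...,1]>130))):
        yy,xx=np.nonzero(mm)
        if len(yy): print(n,nm,len(yy),xx.mean()+x0,yy.mean()+a,xx.min()+x0,xx.max()+x0,yy.min()+a,yy.max()+a)
st=read_state(); Rm=R.from_quat(st['orientation']).as_matrix(); print(Rm.round(3))
print('yaw tool x',np.degrees(np.arctan2(Rm[1,0],Rm[0,0])), 'above pot', shift([.5875,-.069,.23]))
E
```

```text
mat 379.1601257324219 226.68301391601562 22.150693893432617 [[ 0.51600374 -0.29174231  0.006     ]
 [ 0.51538097 -0.35348016  0.006     ]] 0.061740989191462106
t red 22 330.8181818181818 205.4090909090909 329 333 203 208
t yel 11 321.1818181818182 214.72727272727272 320 322 210 219
s red 22 239.0 233.6818181818182 236 243 231 237
s yel 14 230.85714285714286 238.5 229 233 237 240
[[-0.95   0.312 -0.   ]
 [ 0.312  0.95  -0.   ]
 [ 0.    -0.    -1.   ]]
yaw tool x 161.8494586415965 above pot [-57.97681081 -40.74813744   0.12261112]
```

```bash
python3 -m crank '[1,-58,-40.7,0,-18, 1,-58,-40.7,0,-18, 1,-58,-40.7,0,-18, 1,-58,-40.7,0,-18, 1,-58,-40.7,0,-18, 1,-58,-40.7,0,-18, 1,-58,-40.7,0,-18, 1,-58,-40.7,0,-18, 1,-58,-40.7,0,-18, 1,-58,-40.7,0,-18]' 30; python3 -c "
from h import *
print(shift([.5875,-.069,.225]),R.from_quat(read_state()['orientation']).as_matrix().round(3).tolist())"
```

```text
time: 1.55
ee_pos: [0.5348, 0.0019, 0.2313]
orientation: [0.001, 1.0, -0.0, 0.0]
ft_force: [0.6, 0.5, -0.3]
grip_width: 0.999
[-5.29506057 -7.07544633  0.63553707] [[-1.0, 0.003, 0.0], [0.003, 1.0, -0.0], [-0.0, -0.0, -1.0]]
```

```bash
python3 -m crank '[1,-5.3,-7.1,0.6,0, 1,-5.3,-7.1,0.6,0, 1,-5.3,-7.1,0.6,0, 1,-5.3,-7.1,0.6,0]' 30; python3 - <<'E'
from h import *
w=cam('wrist','w1'); s=read_state(); print(s['time'],s['ee_pos'],w['eye'])
print('exp grip ends',proj(w,[[.6095,-.069,.174],[.5655,-.069,.174]]), 'bar',proj(w,[[.4986,.0215,.058],[.4737,-.0808,.058]]))
E
```

```text
time: 2.05
ee_pos: [0.5871, -0.0684, 0.2254]
orientation: [0.001, 1.0, 0.0, -0.0]
ft_force: [-0.5, 0.3, 0.6]
grip_width: 1.004
2.1 [ 0.58711612 -0.06820795  0.22561499] [ 0.5197828  -0.06825197  0.3677688 ]
exp grip ends [[249.90764356 250.43611975]
 [249.66074358 180.94996307]] bar [[353.80262244  75.43626721]
 [235.83327478  44.51698877]]
```

View pics/w1.png

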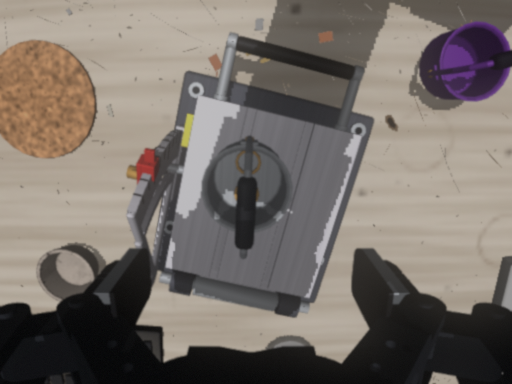

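The grip is at (245,248)-(248,180), about 2 mm to -y of my estimate and yawed by -2.5°. The bar fits. I'll half close the fingers so they clear the quadrant, go down and grasp.

```bash
python3 -m crank '[0.5,0,-0.2,0,2.5, 0.5,0,-0.2,3,2.5, 0.5,0,-0.2,6,2.5, 0.5,0,-0.2,7.8,2.5, 0.5,0,-0.2,7.8,2.5, 0,0,-0.2,7.8,2.5, 0,0,-0.2,7.8,2.5, 0,0,-0.2,7.8,2.5, 0,0,-0.2,7.8,2.5, 0,0,-0.2,7.8,2.5]' 40
```

```text
time: 3.35
ee_pos: [0.5876, -0.0705, 0.1486]
orientation: [0.023, 1.0, -0.0, 0.001]
ft_force: [-0.1, -0.9, 5.7]
grip_width: 0.133
```

```bash
python3 -m crank '[0,0,0,-0.8,0, 0,0,0,-2.2,0, 0,0,0,-4.5,0, 0,0,0,-7,0, 0,0,0,-9.5,0, 0,0,0,-12,0, 0,0,0,-13.5,0, 0,0,0,-13.5,0]' 40; python3 - <<'E'
from h import *
cam('wrist','w2'); cam('side','s2')
print(shift([.516,-.292,.284]),shift([.516,-.292,.1486-.056+.002]))
E
python3 -c "
import cv2,numpy as np
a=cv2.resize(cv2.imread('pics/w2.png'),(400,300));b=cv2.resize(cv2.imread('pics/s2.png')[150:300,150:350],(400,300));cv2.imwrite('pics/z2.png',np.hstack([a,b]))"
```

```text
time: 4.35
ee_pos: [0.5875, -0.0704, 0.2845]
orientation: [0.023, 1.0, -0.001, 0.002]
ft_force: [-0.1, 0.2, -1.9]
grip_width: 0.131
[  6.08284768 -22.47288123  -0.12851273] [  6.08933656 -22.46728036  18.81148534]
```

View pics/z2.png

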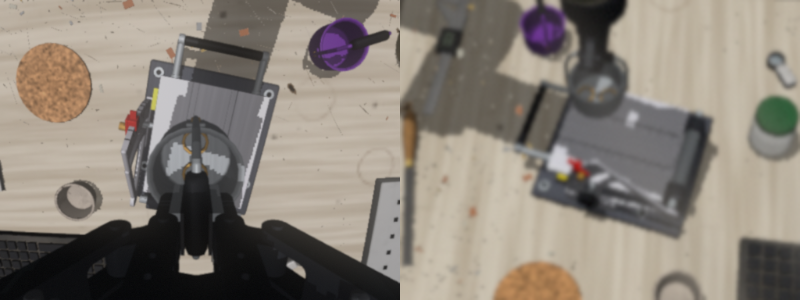

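The pot is lifted clear with both rings inside. Now I'll carry it smoothly to the mat.

```bash
python3 -m crank '[0,0.3,-1,0,0, 0,0.9,-3.2,0,0, 0,1.7,-6.2,0,0, 0,2.5,-9.3,0,0, 0,3.3,-12.4,0,0, 0,4.2,-15.5,0,0, 0,5,-18.5,0,0, 0,5.6,-20.8,0,0, 0,6,-22.1,0,0, 0,6.1,-22.5,0,0]' 40 && python3 -m crank '[0,0,0,1,0, 0,0,0,3,0, 0,0,0,6,0, 0,0,0,9,0, 0,0,0,12,0, 0,0,0,15,0, 0,0,0,17,0, 0,0,0,18.2,0, 0,0,0,18.4,0, 0,0,0,18.4,0]' 40; python3 - <<'E'
from h import *
print(shift([.516,-.292,.0925])); cam('wrist','w3'); cam('side','s3')
a=cv2.resize(cv2.imread('pics/w3.png'),(400,300));b=cv2.resize(cv2.imread('pics/s3.png')[225:375,130:330],(400,300));cv2.imwrite('pics/z3.png',np.hstack([a,b]))
E
```

```text
time: 5.7
ee_pos: [0.5154, -0.2928, 0.2823]
orientation: [0.023, 1.0, 0.0, -0.0]
ft_force: [0.0, 0.6, -1.9]
grip_width: 0.128
time: 6.95
ee_pos: [0.5157, -0.2927, 0.0989]
orientation: [0.023, 1.0, -0.0, 0.0]
ft_force: [1.3, -0.2, -2.5]
grip_width: 0.129
[-0.02515413  0.07455659  0.64015105]
```

View pics/z3.png

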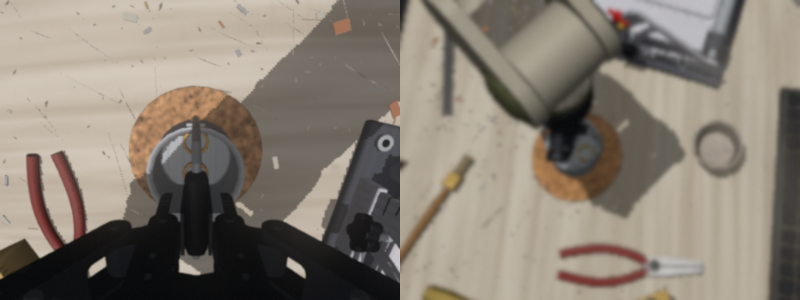

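The pot is centred over the mat and level. I'll lower it to contact.

```bash
python3 -m crank '[0,0,0,0.3,0, 0,0,0,0.5,0, 0,0,0,0.6,0, 0,0,0,0.6,0]' 40
```

```text
time: 7.55
ee_pos: [0.5157, -0.2929, 0.0931]
orientation: [0.023, 1.0, -0.0, 0.0]
ft_force: [-0.3, 0.0, -3.2]
grip_width: 0.136
```

```bash
python3 -m crank '[0,0,0,0.1,0, 0,0,0,0.15,0, 0,0,0,0.15,0]' 40
```

```text
time: 7.92
ee_pos: [0.516, -0.2934, 0.0927]
orientation: [0.023, 1.0, -0.001, 0.001]
ft_force: [-1.2, -1.0, 7.2]
grip_width: 0.134
```

Contact at +7 N. I'll release and rise.

```bash
python3 -m crank '[0.35,0,0,0.1,0, 0.35,0,0,0.1,0, 0.35,0,0,0,0, 0.35,0,0,-3,0, 0.35,0,0,-8,0, 0.35,0,0,-14,0, 0.35,0,0,-16,0, 0.35,0,0,-16,0]' 40; python3 - <<'E'
from h import *
s=read_state();print(s['q'].round(3),s['ee_pos']); cam('wrist','w4');cam('side','s4')
print(shift([.486,-.030,.25]))
a=cv2.resize(cv2.imread('pics/w4.png'),(400,300));b=cv2.resize(cv2.imread('pics/s4.png')[225:375,130:330],(400,300));cv2.imwrite('pics/z4.png',np.hstack([a,b]))
E
```

```text
time: 8.93
ee_pos: [0.516, -0.2933, 0.2539]
orientation: [0.023, 1.0, -0.002, 0.002]
ft_force: [-0.7, -0.2, -0.6]
grip_width: 0.352
[-0.714  0.45   1.244 -0.     1.442 -2.238] [ 0.51601431 -0.29331737  0.25387028]
[ 4.15580396 26.12034456  0.10354837]
```

View pics/z4.png

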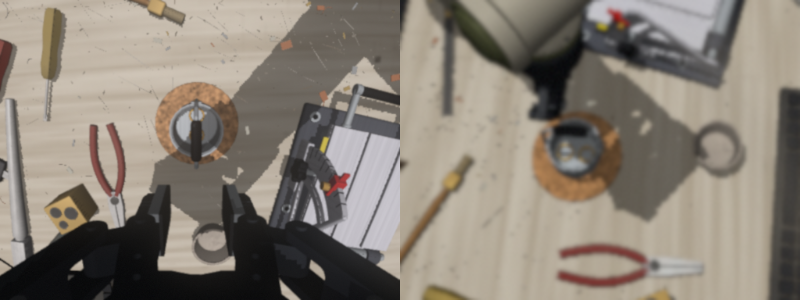

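The pot stands on the mat with its rings inside. This view also shows the pointer and index obliquely, so I'll enlarge it to measure the angle.

```bash
python3 - <<'E'
import cv2
a=cv2.imread('pics/w4.png')[155:265,370:490]; cv2.imwrite('pics/z5.png',cv2.resize(a,None,fx=5,fy=5,interpolation=3))
E
```

```text
(no output)
```

View pics/z5.png

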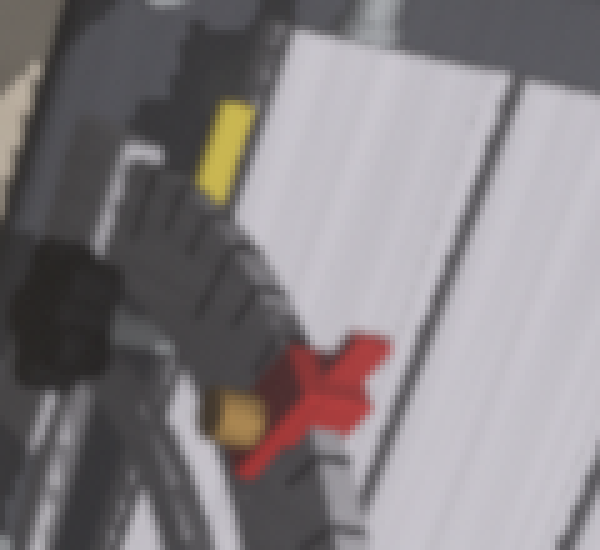

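```bash
cat >> h.py <<'E'
O=np.array([.6158,-.0612]); YAW=np.radians(-12.8)
def tab(p):
    p=np.atleast_2d(p).astype(float); c,s=np.cos(YAW),np.sin(YAW)
    return np.c_[O[0]+c*p[:,0]-s*p[:,1],O[1]+s*p[:,0]+c*p[:,1],p[:,2]]
def arc(r,y,th): return tab([.1-r*np.cos(th),y,.055+r*np.sin(th)])
E
python3 - <<'E'
from h import *
w=cam('wrist')  # same pose as w4
Z=lambda p:((p-[370,155])*5+2).round(0).tolist()
print('plate corners',Z(proj(w,tab([[-.085,-.075,.062],[-.085,.075,.062]]))), 'index y79,r160 th0',Z(proj(w,arc(.16,-.079,0))),'r150',Z(proj(w,arc(.14,-.079,0))))
for y in(-.088,-.1):
  for r in (.16,.17,.14):
    print(y,r,[(t,Z(proj(w,arc(r,y,t)))[0]) for t in(.3,.4,.45,.5,.55,.6)])
E
```

```text
plate corners [[289.0, 44.0], [912.0, 173.0]] index y79,r160 th0 [[219.0, 151.0]] r150 [[191.0, 242.0]]
-0.088 0.16 [(0.3, [278.0, 243.0]), (0.4, [310.0, 298.0]), (0.45, [325.0, 330.0]), (0.5, [339.0, 365.0]), (0.55, [353.0, 402.0]), (0.6, [366.0, 443.0])]
-0.088 0.17 [(0.3, [302.0, 198.0]), (0.4, [338.0, 255.0]), (0.45, [355.0, 289.0]), (0.5, [371.0, 326.0]), (0.55, [387.0, 366.0]), (0.6, [401.0, 409.0])]
-0.088 0.14 [(0.3, [232.0, 330.0]), (0.4, [257.0, 379.0]), (0.45, [269.0, 407.0]), (0.5, [280.0, 437.0]), (0.55, [290.0, 470.0]), (0.6, [300.0, 504.0])]
-0.1 0.16 [(0.3, [218.0, 232.0]), (0.4, [247.0, 287.0]), (0.45, [261.0, 319.0]), (0.5, [274.0, 353.0]), (0.55, [286.0, 391.0]), (0.6, [298.0, 431.0])]
-0.1 0.17 [(0.3, [241.0, 186.0]), (0.4, [274.0, 244.0]), (0.45, [289.0, 277.0]), (0.5, [304.0, 314.0]), (0.55, [319.0, 354.0]), (0.6, [332.0, 397.0])]
-0.1 0.14 [(0.3, [173.0, 320.0]), (0.4, [196.0, 369.0]), (0.45, [207.0, 397.0]), (0.5, [217.0, 427.0]), (0.55, [226.0, 459.0]), (0.6, [235.0, 494.0])]
```

```bash
python3 - <<'E'
from h import *
t=arc(.16,-.088,.51)[0]; print(t); g=t+tab([-.03,0,0])[0]-tab([0,0,0])[0]; g[2]=.215; print(g,shift(g))
E
```

```text
[ 0.55764967 -0.13823116  0.13310836]
[ 0.52839519 -0.1315847   0.215     ] [-0.55931324 16.1632713   3.5908007 ]
```

```bash
python3 -m crank '[0.35,-0.6,5,0,10, 0.35,-0.6,10,1,10, 0.35,-0.6,16.2,3.6,10, 0.35,-0.6,16.2,3.6,10, 0.35,-0.6,16.2,3.6,10, 0.35,-0.6,16.2,3.6,10]'; python3 - <<'E'
from h import *
w=cam('wrist','w6'); s=read_state(); print(s['ee_pos'],w['eye'])
t=proj(w,arc(.16,-.088,.51)); i=proj(w,arc(.16,-.079,0)); print(t,i)
x0,y0=(t[0]-[55,60]).astype(int); print(x0,y0)
a=w['image'][y0:y0+110,x0:x0+120,::-1]; cv2.imwrite('pics/z6.png',cv2.resize(a,None,fx=5,fy=5,interpolation=3))
for y in(-.088,-.096):
  for r in (.15,.16,.17): print(y,r,[(th,((proj(w,arc(r,y,th))[0]-[x0,y0])*5+2).round().tolist()) for th in(.45,.5,.55)])
print('idx',(i-[x0,y0])*5+2)
E
```

```text
time: 9.82
ee_pos: [0.5289, -0.1324, 0.215]
orientation: [0.111, 0.994, -0.0, 0.0]
ft_force: [-0.3, -0.8, 0.5]
grip_width: 0.351
[ 0.52887878 -0.13245227  0.21496438] [ 0.46318466 -0.11728848  0.35728812]
[[251.55311375 241.22013434]] [[261.33191401 186.28162789]]
196 181
-0.088 0.15 [(0.45, [280.0, 297.0]), (0.5, [280.0, 337.0]), (0.55, [280.0, 380.0])]
-0.088 0.16 [(0.45, [280.0, 252.0]), (0.5, [280.0, 294.0]), (0.55, [280.0, 340.0])]
-0.088 0.17 [(0.45, [280.0, 204.0]), (0.5, [280.0, 249.0]), (0.55, [280.0, 299.0])]
-0.096 0.15 [(0.45, [226.0, 297.0]), (0.5, [225.0, 337.0]), (0.55, [224.0, 380.0])]
-0.096 0.16 [(0.45, [225.0, 252.0]), (0.5, [224.0, 294.0]), (0.55, [222.0, 340.0])]
-0.096 0.17 [(0.45, [223.0, 204.0]), (0.5, [222.0, 249.0]), (0.55, [221.0, 299.0])]
idx [[328.65957003  28.40813943]]
```

View pics/z6.png

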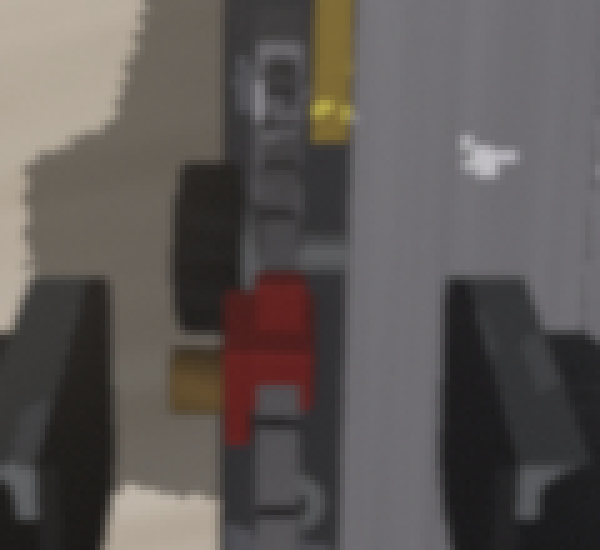

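Seen in line with the quadrant, the pointer's outer end is at crop (285,272), with the body below it. I'll triangulate it against the earlier oblique view.

```bash
python3 - <<'E'
from h import *
w=cam('wrist'); s=read_state(); Rt=R.from_quat(s['orientation']).as_matrix()
Rc=Rt.T@rot(w); off=Rt.T@(w['eye']-s['ee_pos'])
a=dict(w); q=np.array([.0229,.9997,-.002,.002]); Ra=R.from_quat(q/np.linalg.norm(q)).as_matrix()
a['eye']=np.array([.51601431,-.29331737,.25387028])+Ra@off; a['rotation']=Ra@Rc
z5=lambda u,v:(370+(u-2)/5,155+(v-2)/5); z6=lambda u,v:(196+(u-2)/5,181+(v-2)/5)
c,sn=np.cos(YAW),np.sin(YAW)
def show(n,p5,p6):
    P,e=tri(a,z5(*p5),w,z6(*p6)); d=P[:2]-O; x=c*d[0]+sn*d[1]; y=-sn*d[0]+c*d[1]; X=.1-x; Z=P[2]-.055
    print(n,'tab',np.round([x,y,P[2]],4),'gap',round(e,4),'r',round(np.hypot(X,Z),4),'th',round(np.arctan2(Z,X),4))
show('outer R top',(390,337),(308,272)); show('outer L top',(350,335),(258,272)); show('outer mid',(370,337),(284,272))
show('body right bottom',(345,432),(312,410)); show('left leg end',(243,475),(236,445))
show('junction',(370,400),(313,350))
# index reference at th=0
show('idx outer? right-bottom of plate corner',(289,32),(352,-60))
E
```

```text
outer R top tab [-0.0465 -0.0842  0.138 ] gap 0.0002 r 0.1684 th 0.5156
outer L top tab [-0.0459 -0.091   0.1375] gap 0.0006 r 0.1676 th 0.5148
outer mid tab [-0.046  -0.0874  0.1376] gap 0.0003 r 0.1677 th 0.5146
body right bottom tab [-0.0265 -0.0839  0.1361] gap 0.0038 r 0.1503 th 0.5702
left leg end tab [-0.0144 -0.0946  0.1273] gap 0.0005 r 0.1353 th 0.5634
junction tab [-0.0349 -0.0834  0.1377] gap 0.0007 r 0.1582 th 0.5501
idx outer? right-bottom of plate corner tab [-0.0824 -0.0763  0.0658] gap 0.0078 r 0.1827 th 0.0594
```

Pointer angle is about 0.51 rad. Top edge of the tip 0.515 less half its thickness, and body top 0.55 less 6 mm, both agree. Now I'll move above the bar, 25 mm right of its middle so the camera can see the quadrant.

```bash
python3 - <<'E'
from h import *
print(tab([-.135,0,.055]),tab([-.135,-.025,.055])); g=tab([-.135,-.025,.14])[0]; print(shift(g))
E
```

```text
[[ 0.48415484 -0.03129095  0.055     ]] [[ 0.47861612 -0.05566969  0.055     ]]
[6.59443435 6.37620725 7.49386078]
```

```bash
python3 -m crank '[0.4,6.5,6.4,0,10, 0.4,6.5,6.4,0,20, 0.4,6.5,6.4,0,30, 0.4,6.5,6.4,0,40, 0.4,6.5,6.4,0,50, 0.4,6.5,6.4,0,60, 0.4,6.5,6.4,1.5,70, 0.4,6.5,6.4,3,80, 0.4,6.5,6.4,5,90, 0.4,6.5,6.4,5,90]' && python3 - <<'E'
from h import *
w=cam('wrist','w7'); s=read_state(); print(s['ee_pos'],s['q'].round(2),R.from_quat(s['orientation']).as_matrix().round(3).tolist())
print('bar ends pred',proj(w,tab([[-.135,.05,.055],[-.135,-.05,.055],[-.135,-.025,.055]])))
E
```

```text
time: 11.18
ee_pos: [0.4791, -0.056, 0.1642]
orientation: [0.781, 0.624, -0.001, -0.001]
ft_force: [0.2, 0.5, 1.1]
grip_width: 0.399
[ 0.47963984 -0.05608487  0.1651581 ] [-0.36  0.29  1.72 -0.    1.14 -0.14] [[0.218, 0.976, -0.0], [0.976, -0.218, -0.0], [-0.0, -0.0, -1.0]]
bar ends pred [[249.63296723  90.03647439]
 [249.56103397 223.11876864]
 [249.57465786 192.25251835]]
```

View pics/w7.png

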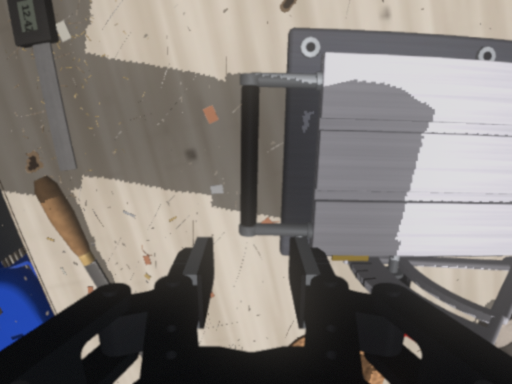

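The bar runs along column 250, rows 87-226, parallel and within 1 mm of prediction. From here the quadrant would be hidden by the fingers, so I'll grip at the middle instead.

```bash
python3 -m crank '[0.32,2.5,-0.1,0,0, 0.32,2.5,-0.1,3,0, 0.32,2.5,-0.1,6,0, 0.32,2.5,-0.1,8.5,0, 0.32,2.5,-0.1,10.5,0, 0.32,2.5,-0.1,11.5,0, 0.32,2.5,-0.1,12,0, 0.32,2.5,-0.1,12.3,0, 0.32,2.5,-0.1,12.3,0]' 30; python3 -c "
from h import *
print(shift(tab([-.135,0,.036])[0]),read_state()['ft_force'])"
```

```text
time: 12.35
ee_pos: [0.4843, -0.0316, 0.0425]
orientation: [0.78, 0.625, 0.0, 0.0]
ft_force: [1.2, 0.7, -0.4]
grip_width: 0.319
[ 0.02591624 -0.02258623  0.64822289] [ 1.21844686  0.70999726 -0.38673902]
```

```bash
python3 -m crank '[0.32,0,0,0.4,0, 0.32,0,0,0.6,0, 0,0,0,0.6,0, 0,0,0,0.6,0, 0,0,0,0.6,0, 0,0,0,0.6,0]' 45; python3 -c "
from h import *
s=read_state();print(s['ee_pos'],s['ft_force'],shift(tab([-.135,0,.036])[0]))
c,t=cam('top'),cam('side')"
```

```text
time: 13.1
ee_pos: [0.4829, -0.0312, 0.0363]
orientation: [0.78, 0.625, -0.001, -0.001]
ft_force: [-6.9, 0.5, 5.7]
grip_width: 0.134
[ 0.48290474 -0.03122302  0.0363245 ] [-6.909743    0.4892228   5.68909054] [0.02058021 0.12359796 0.03204109]
```

```bash
python3 -m crank '[0,0,0.01,-0.5,0, 0,0,0.04,-1.4,0, 0,0,0.12,-2.35,0, 0,0,0.27,-3.5,0, 0,0,0.47,-4.67,0, 0,0,0.73,-5.81,0, 0,0,1.05,-6.94,0, 0,0,1.43,-8.06,0, 0,0,1.85,-9.15,0, 0,0,1.85,-9.15,0]' 45; python3 - <<'E'
from h import *
s=read_state(); d=R.from_quat(s['orientation']).inv().apply(s['ee_pos']-[.4829,-.0312,.0363])*100; print(d,'th z',np.arcsin(-d[2]/23.5),s['ft_force'])
E
```

```text
time: 14.45
ee_pos: [0.5003, -0.0354, 0.1287]
orientation: [0.78, 0.626, -0.002, -0.002]
ft_force: [-10.0, -2.7, 0.0]
grip_width: 0.135
[-0.04613462  1.73195368 -9.25076769] th z 0.40459847811542016 [-9.9955287  -2.71613498  0.0254365 ]
```

```bash
python3 -m crank '[0,0,0.3,-0.8,0, 0,0,0.7,-1.6,0, 0,0,0.95,-2.0,0, 0,0,1.05,-2.2,0, 0,0,1.05,-2.2,0, 0,0,1.05,-2.2,0]' 45; python3 - <<'E'
from h import *
s=read_state(); d=R.from_quat(s['orientation']).inv().apply(s['ee_pos']-[.4829,-.0312,.0363])*100; print(d,'th z',np.arcsin(-d[2]/23.5),s['ft_force'],s['ee_pos'])
t=cam('top','t8'); c=cam('side','s8')
for n,k in(('t',t),('s',c)):
    print(n,'tip(.51)',proj(k,arc(.16,-.088,.51)),'idx .51',proj(k,arc(.16,-.079,.51)), 'idx .56',proj(k,arc(.16,-.079,.56)))
    x,y=proj(k,arc(.16,-.085,.51))[0].astype(int)
    a=k['image'][y-27:y+27,x-36:x+36,::-1]; a=cv2.resize(a,(400,300),interpolation=3)
    im=a if n=='t' else np.hstack([im,a]); print(x-36,y-27)
cv2.imwrite('pics/z8.png',im)
E
```

```text
time: 15.2
ee_pos: [0.5103, -0.0379, 0.1511]
orientation: [0.78, 0.626, -0.003, -0.002]
ft_force: [-4.8, -3.2, -1.1]
grip_width: 0.128
[ -0.08042848   2.73836195 -11.5008733 ] th z 0.511400290504911 [-4.80450859 -3.20452181 -1.05544411] [ 0.51031164 -0.03789272  0.15110996]
t tip(.51) [[330.38243766 207.1186585 ]] idx .51 [[326.7189671  206.32183448]] idx .56 [[327.4684193  204.35176902]]
293 179
s tip(.51) [[235.57299165 231.77187747]] idx .51 [[236.5983988  228.82581647]] idx .56 [[237.94956938 228.11548571]]
199 203
```

View pics/z8.png

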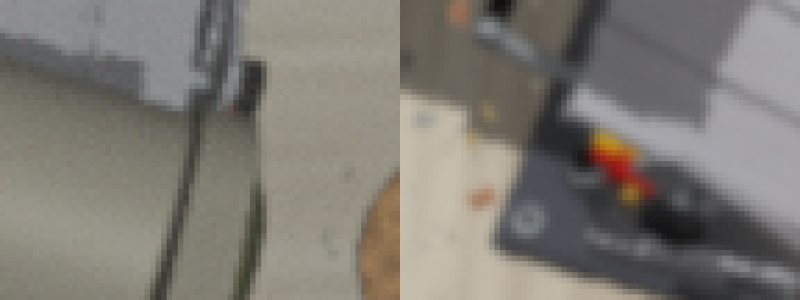

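The side view shows the yellow index beside the red pointer, at crop (605,147) against (615,165). It is too coarse to fix the angle, so I'll check with the plate's front corner in the wrist camera.

```bash
python3 - <<'E'
from h import *
w=cam('wrist','w9')
def pl(r,h,y,th): # r from hinge, h above the plate line
    return tab([.1-.0012-r*np.cos(th)+h*np.sin(th),y,.055+r*np.sin(th)+h*np.cos(th)])
for n,r,h,y in(('frontL',.185,.007,.075),('front mid',.185,.007,0),('rearL',.015,.007,.075),('slot?',.185,.007,.03)):
    print(n,[(t,proj(w,pl(r,h,y,t))[0].round(1).tolist()) for t in(.47,.49,.51,.53,.55)])
cv2.imwrite('pics/z9.png',cv2.resize(w['image'][:,:,::-1],(800,600),interpolation=3))
c=cam('side'); h=cv2.cvtColor(c['image'],cv2.COLOR_RGB2HSV)[222:245,226:250]
for nm,mm in(('red',((h[...,0]<6)|(h[...,0]>172))&(h[...,1]>140)),('yel',(h[...,0]>20)&(h[...,0]<36)&(h[...,1]>130))):
    yy,xx=np.nonzero(mm); print(nm,len(yy),xx.mean()+226,yy.mean()+222,xx.min()+226,xx.max()+226,yy.min()+222,yy.max()+222)
print('idx0',proj(c,arc(.155,-.079,0)),'idx .51 r.165',proj(c,arc(.165,-.079,.51)))
E
```

```text
frontL [(0.47, [357.9, 83.6]), (0.49, [364.6, 83.4]), (0.51, [371.7, 83.2]), (0.53, [379.3, 82.9]), (0.55, [387.2, 82.8])]
front mid [(0.47, [344.5, 249.1]), (0.49, [350.1, 252.0]), (0.51, [356.1, 254.9]), (0.53, [362.3, 258.0]), (0.55, [369.0, 261.1])]
rearL [(0.47, [542.3, 96.6]), (0.49, [542.8, 96.7]), (0.51, [543.4, 96.7]), (0.53, [543.9, 96.7]), (0.55, [544.5, 96.7])]
slot? [(0.47, [349.9, 187.8]), (0.49, [356.0, 189.6]), (0.51, [362.4, 191.6]), (0.53, [369.2, 193.5]), (0.55, [376.4, 195.6])]
red 28 237.75 233.21428571428572 233 243 230 237
yel 6 235.5 227.5 234 237 227 228
idx0 [[232.57350312 239.20256149]] idx .51 r.165 [[235.0063552  228.02115619]]
```

View pics/z9.png

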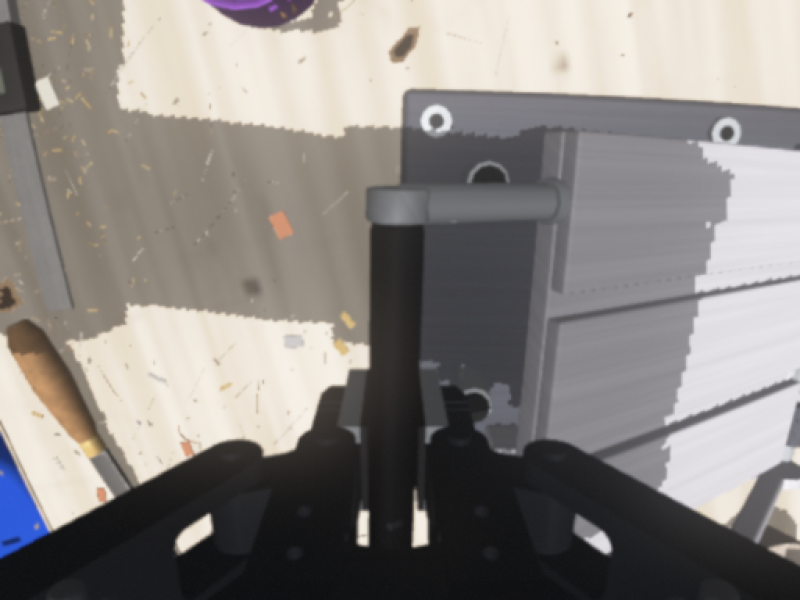

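```bash
python3 - <<'E'
from h import *
w=cam('wrist'); g=cv2.GaussianBlur(cv2.cvtColor(w['image'],cv2.COLOR_RGB2GRAY),(1,3),0)
for r in (90,105,150,175,215,235,255,275): print(r,g[r,335:385].tolist())
def pl(r,h,y,th): return tab([.1-.0012-r*np.cos(th)+h*np.sin(th),y,.055+r*np.sin(th)+h*np.cos(th)])
for t in(.49,.51,.53):
  for h in (.007,-.003): print(t,h,[proj(w,pl(.185,h,y,t))[0].round(1).tolist() for y in(.07,.06,.04,.02,0,-.01)])
E
```

```text
90 [79, 79, 79, 79, 79, 79, 79, 79, 79, 79, 79, 79, 85, 99, 106, 108, 109, 109, 109, 107, 107, 107, 108, 116, 131, 135, 121, 109, 107, 107, 108, 110, 111, 113, 126, 140, 146, 143, 142, 141, 141, 141, 141, 141, 141, 141, 141, 141, 140, 141]
105 [75, 75, 76, 76, 76, 75, 76, 75, 76, 76, 77, 82, 95, 103, 105, 106, 106, 105, 105, 105, 105, 108, 117, 133, 132, 110, 102, 104, 105, 106, 107, 109, 115, 130, 142, 145, 143, 142, 142, 142, 142, 143, 142, 142, 142, 142, 142, 142, 142, 142]
150 [71, 71, 71, 71, 71, 71, 72, 78, 89, 99, 101, 102, 102, 102, 102, 103, 103, 106, 117, 129, 123, 105, 101, 101, 103, 105, 106, 108, 119, 134, 141, 141, 140, 139, 139, 139, 139, 139, 139, 140, 139, 139, 139, 140, 139, 139, 139, 140, 140, 139]
175 [68, 68, 68, 69, 70, 77, 92, 99, 101, 101, 102, 102, 103, 103, 104, 111, 124, 131, 117, 103, 98, 100, 102, 104, 108, 115, 127, 140, 143, 142, 141, 142, 142, 141, 142, 142, 142, 143, 142, 142, 143, 143, 142, 143, 142, 143, 142, 143, 143, 143]
215 [67, 72, 87, 99, 101, 100, 100, 100, 101, 103, 105, 110, 122, 128, 115, 105, 103, 103, 103, 104, 106, 115, 129, 140, 140, 1
[... 826 characters left out ...]
 140, 141, 141, 141, 141, 141, 141, 141, 141, 141, 141]
0.49 0.007 [[363.7, 95.9], [361.8, 120.4], [357.9, 167.3], [354.0, 211.2], [350.1, 252.0], [348.2, 271.2]]
0.49 -0.003 [[346.8, 95.8], [345.3, 119.0], [342.1, 163.5], [339.0, 205.2], [335.8, 244.2], [334.2, 262.7]]
0.51 0.007 [[370.7, 96.0], [368.7, 121.0], [364.5, 168.8], [360.3, 213.5], [356.1, 254.9], [354.0, 274.5]]
0.51 -0.003 [[352.8, 95.8], [351.1, 119.5], [347.7, 164.9], [344.3, 207.4], [340.9, 247.0], [339.2, 265.8]]
0.53 0.007 [[378.2, 96.0], [376.0, 121.6], [371.5, 170.4], [366.9, 215.9], [362.3, 258.0], [360.1, 277.8]]
0.53 -0.003 [[359.2, 95.9], [357.4, 120.1], [353.7, 166.3], [350.0, 209.6], [346.3, 249.9], [344.5, 268.9]]
```

Plate edge gives 0.50 rad, bar height gives 0.511 and pointer gives about 0.513. I'll raise the plate by 0.008-0.01 rad (2 mm) and re-check.

```bash
python3 -m crank '[0,0,0.05,-0.1,0, 0,0,0.1,-0.2,0, 0,0,0.1,-0.2,0, 0,0,0.1,-0.2,0]' 45; python3 - <<'E'
from h import *
s=read_state(); d=R.from_quat(s['orientation']).inv().apply(s['ee_pos']-[.4829,-.0312,.0363])*100; print(d,'th z',np.arcsin(-d[2]/23.5),'th x',np.arccos(1-d[1]/23.5),s['ft_force'],abs(s['qd']).max())
w=cam('wrist'); g=cv2.GaussianBlur(cv2.cvtColor(w['image'],cv2.COLOR_RGB2GRAY),(1,3),0).astype(float)
def pl(r,h,y,th): return tab([.1-.0012-r*np.cos(th)+h*np.sin(th),y,.055+r*np.sin(th)+h*np.cos(th)])
for y in(.07,.04,.02,0):
    best=[]
    for t in np.arange(.46,.56,.002):
        u,v=proj(w,pl(.185,.007,y,t))[0]; row=g[int(round(v))]; 
        best.append((np.interp(u+1.5,range(512),row)-np.interp(u-1.5,range(512),row),t))
    print(y,max(best))
m=cam('side','s10'); h=cv2.cvtColor(m['image'],cv2.COLOR_RGB2HSV)[222:245,226:250]
mm=((h[...,0]<6)|(h[...,0]>172))&(h[...,1]>140); yy,xx=np.nonzero(mm); print('red',len(yy),xx.mean()+226,yy.mean()+222)
E
```

```text
time: 15.95
ee_pos: [0.5113, -0.0381, 0.1531]
orientation: [0.78, 0.626, -0.003, -0.002]
ft_force: [-1.3, -3.3, -3.5]
grip_width: 0.135
[ -0.08502483   2.84341922 -11.70288947] th z 0.5212854860323201 th x 0.4970282083244866 [-1.32660091 -3.26709207 -3.48380233] 0.002655095174215793
0.07 (np.float64(31.034498322416653), np.float64(0.514))
0.04 (np.float64(29.756263702075216), np.float64(0.51))
0.02 (np.float64(31.02644042214797), np.float64(0.51))
0 (np.float64(32.96106962694421), np.float64(0.506))
red 30 237.56666666666666 233.03333333333333
```

```bash
python3 - <<'E'
from h import *
c=cam('side'); 
from workcell import job_done
s=read_state(); print(s['time'],s['ee_pos'],s['ft_force'],s['grip_width']); print(job_done())
E
```

```text
16.1 [ 0.51130063 -0.03814657  0.15307377] [-1.19736433 -4.1308567  -3.81497776] 0.13606656347708523
the job is handed in; nothing more can be done
None
```

I handed the job in at 16.1 s. The pot is on the cork mat and the gripper is holding the plate by its handle at about 0.51 rad, level with the red pointer as far as I could measure.

- **Pot:** I lifted it by its arched handle, carried it upright over the quadrant and set it down at the mat's centre. The pictures after release showed it upright and wholly on the mat, with the rings inside.
- **Pointer:** triangulating two wrist-camera views put it at about 0.51 to 0.515 rad. In the side camera its red patch moved by less than a pixel between the last two looks. One pixel there is about 3 mm, so this only rules out a large shift.
- **Plate:** the last readings of its angle disagreed by up to 0.024 rad:
  - front edge in the wrist camera: 0.506 to 0.514 rad
  - height of the bar: 0.521 rad
  - forward travel of the bar: 0.497 rad
- **Hold:** the arm was still, carrying about 3.8 N of the plate's weight.

I had no sharp close-up of index against pointer at the end. The fingers and arm blocked the wrist and top cameras. The side camera showed them side by side, but only coarsely, and that was before the last 2 mm raise. The match could therefore be off by about 0.01 rad. I saw nothing else disturbed, but I made no final check of the surrounding things.

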